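# Load a wheel hub past the sprung chip-guard gate

### The arm

A 6-joint arm with a two-finger parallel gripper is mounted at the origin on the work surface. World frame = base frame: x ahead of the robot, y to its left, z up, the work surface at z = 0. Lengths are in m, angles in degrees, forces in N, time in s.
With the tool pointing down it reaches from about 0.25 to 0.725 m from the base axis. Payload 9.7 kg.
Tool frame: the origin (TCP) lies between the finger pads; the fingertips stand 22 mm ahead of it and the grasp point (between the pads) lies 3 mm ahead of it; z points along the fingers, y is the line along which they close (so a half turn about z gives the same grasp; the last joint's range is limited). The gripper opens to 85 mm and grips with 20 to 120 N. Pads are 22 mm wide; open, the fingers measure 114 mm over their backs; the gripper's body (76 mm by 85 mm) begins 54 mm behind the grasp point. The pads swing forward as they close: fully open they stand 13 mm farther back than shut.
Start: joints at [-76.375, 4.979, 10.078, 95.1, 0, 90], TCP at [0.13, -0.535, 0.253] pointing down, gripper open.
Joint ranges: [-179.16, 179.16], [-48.56, 103.87], [-65.8, 70.77], [-126.05, 130.52], [-82.76, 87.17], [-180, 180]. Speed limits (degrees/s): [127.2, 127.2, 147.25, 180, 180, 180].

### API

Orientations are given as [roll, pitch, yaw] about the fixed x, y, z axes, in that order (R = Rz(yaw) Ry(pitch) Rx(roll)).
In Python, from workcell import bot, viewer, finder gives the robot as it stands.
- The arm moves only by the tool move_arm, never from a script. Its arguments are lists of equal length, an entry for each row: "offset": the shift along the tool's x, y, z in cm, a list of three; "twist": the turn, a rotation vector about the tool's x, y, z in rad, a list of three; "grip": the opening, from 0 (shut) to 1 (fully open). In form: {"offset": [[x, y, z], ...], "twist": [[ax, ay, az], ...], "grip": [grip, ...]}. A call has 1 to 5 rows; each row shifts and turns the commanded pose from where the row before left it, along the tool's axes as they then stand; what a row does not reach is not made up. A row lasts 1/10 s, in which the tool goes at most 50 mm and 8.59 degrees, less where a joint would pass 70% of its speed; a pose out of reach is approached as far as the arm can. A call is refused whole if a number of a shift passes 5 or a number of a turn 0.15, either way. A call with a gripper value outside its range is refused whole. The fingers move at their own pace and stop on an object; "force" is the grip in N (left out, the last holds). Time passes only in rows, so rows that do not move let the fingers close. It gives the time, the measured TCP pose, the force, the opening and the grip force at its end, in the units of the state.
- bot.get_obs(): the state, without advancing time (a new reading comes with each control period).
- viewer.camera(name): name is "scene" or "top"; returns a dict with "color" (384x512x3 uint8, red, green, blue), "depth" (384x512 float32, m along the optical axis (not along the pixel's ray), 0 where there is no reading), "vfov" (degrees; the focal length in pixels is half the picture's height over the tangent of half this angle, whatever the lens; pixels are square), "cx", "cy" (the principal point, pixels), "position" and "attitude" of the camera in the world. Camera axes: x right, y down, z forward; pixel columns grow to the right and rows downward; lengths in m; the calibration is good to about 2 mm. A picture is of the moment at which its call begins.
- bot.job_done(): hands the job in; it is judged then, once.
Trained networks look in a picture, given as the dict that the camera call returned (one of the last four; its "shot" number tells which), for a name from the list of things; names that differ only in an ending like _2 or _b are one class to them, and where a whole thing is asked for, a point or a joint stands for the part that bears it (a point fixed in the world has none). Each returns a list of dicts, best first, with "p" (0 to 1); they miss things now and then, are a little off and sometimes report something else, mostly with a low value. They report only what shows in the picture. A call takes as long as a camera call. They do not tell look-alikes from the thing itself.
- finder.boxes_of(picture, thing): "position" ([column, row] in pixels, amid what is visible of it).
- finder.pinpoint(picture, thing): "position" ([column, row] in pixels: a listed point, or the origin of a listed thing).
The state is a dict: "time": time; "q": joint angles; "qd": joint speeds; "joint_efforts": joint torques, N m; "ee_pos": TCP position; "tcp_rot": TCP orientation; "wrist_force": force on the tool from outside, world axes, zero at the start; "torque": the same for the moment, N m; "opening": finger opening in m; "grasp_force": force on a finger pad.
Only numpy, scipy, OpenCV 4.12 (cv2) and the standard library are available. Lean on these libraries where they do the work, as an engineer would, in place of code of your own. Each camera call takes 0.05 s, during which the arm holds its last target. There are 200 camera calls.

### The job

Load the wheel hub into the blue bench slide: set it upright on the open apron, slide it under the keeper rails so that it swings the yellow sprung guard gate open and passes through, and press it gently onto the brass spring plunger at the far end, until you feel the spring give and push back clearly (about 8 to 10 N more than the sliding drag). Then let go and draw your hand out, leaving the hub resting against the plunger and the gate sprung shut behind it; do not ram the slide or the plunger, and leave the can, the bearing and the wrench alone.

Things in the scene. Friction and masses are not known exactly. Their poses are not given: they have to be found in the camera images.
- hub_mid (a point): Centre, 38.5 mm up on the axis, of the loose steel wheel hub, which stands upright on the bench at the start: round flange 80 mm across, 12 mm thick at the bottom; plain round spigot 32 mm across above it; 77 mm tall in all, 0.6 kg. z is its axis, up; yaw does not matter. Grip the spigot from above, some 20 mm above this point: so the fingertips stay clear of the rails.
- hub: The same hub; origin at the centre of its underside, z along its axis, up.
- slide: Fixed blue slide. Origin at bench level on its centre line, under the shut gate; x is the loading direction (level), z up. Its base plate, 465 x 150 mm (x -220 to +245), is 8 mm thick; the hub stands and slides on its top. Open apron from x -220 to -130. The hub is past the gate's sweep when its axis is beyond x = +100.
- rails_start (a point): On the centre line at x = -90 mm of the slide, plate-top height (8 mm): here the keeper rails begin and run to x = +175. Side walls 84 mm apart inside; lips above the flange with undersides 22.5 and tops 28.5 mm above the bench; a 52 mm slot open upwards between the lips lets spigot and fingers pass. The mouth before it flares from 84 to about 116 mm at x = -130. The only way in.
- gate (a joint): Opening angle of the guard gate in rad: 0 shut across the slide (against a stop in its own hinge), up to 1.45 open, swinging towards +x of the slide. A light spring always pulls it shut; a push of 0.5 to 4 N opens it.
- gate_edge (a point): Middle of the free edge of the yellow gate with black edge strip, 56 mm above the bench. The gate is an upright panel 5 mm thick, from 34 to 78 mm above the bench, on an upright hinge pin at slide x = 0, y = +62 mm (pin post 86 mm tall); it reaches 100 mm from the pin, to y = -38 mm when shut.
- stop: Fixed blue block at the slide's far end, 30 x 100 mm, 52 mm tall; origin at bench level, slide x = +228. A brass spring plunger 9 mm thick points from it to -x, 36 mm above the bench, and meets the spigot. It is set differently each time, untracked: it is first touched with the hub's axis between slide x = +112 and +167. It gives 5 mm at 4 N/mm, then is solid. The hub's friction, 2 to 7 N, keeps it on the spring.
- can: Red can with a yellow label, 66 mm in diameter, 110 mm tall, loose; origin under its centre. Bystander.
- bearing: Steel bearing ring, 68 mm outside diameter, 20 mm high, loose; origin under its centre. Bystander.
- wrench: Steel wrench 180 mm long lying on the bench, loose. Bystander.
There are look-alikes about, which are no part of the job. What is shaped like the hub but green or pink is not meant.

How it is judged (in metres and radians):
On the way, in this order (a step that is already met when the one before it is completed fails the run):
1. the hub, standing on the slide under the keeper rails, holds the gate open as it passes through (value of joint gate above 0.4 rad and x of hub_mid in the frame of slide between 0 and 0.085 m and y of hub_mid in the frame of slide between -0.006 and 0.006 m and z of hub_mid in the frame of slide below 0.052 m), for 0.1 s.
2. the hub is pressed against the spring plunger with more than 3 N (contact force between hub and stop above 3 N), for 0.05 s.
At the end, for the whole second after the job is handed in: The hub stands upright (within 0.08 rad) and still on the slide beyond the gate, under the rails (within 6 mm of the centre line, its axis more than 100 mm past the gate), still resting against the spring plunger (more than 0.3 N), and the gate is shut (below 0.08 rad) (value of joint gate below 0.08 rad and contact force between hub and stop above 0.3 N and x of hub_mid in the frame of slide above 0.1 m and y of hub_mid in the frame of slide between -0.006 and 0.006 m and z of hub_mid in the frame of slide below 0.05 m and angle between hub's own z axis and vertical below 0.08 rad and linear speed of hub below 0.01 m/s); the robot touches nothing.
It fails at once if the plunger is rammed: more than 15 N between hub and stop (contact force between hub and stop above 15 N).
It fails at once if the hub is rammed against the slide with more than 60 N (contact force between hub and slide above 60 N).
It fails at once if the hub is tipped over (more than 0.5 rad) (angle between hub's own z axis and vertical above 0.5 rad).
It fails at once if the can, bearing or wrench is moved more than 30 mm (distance of any of can, bearing, wrench from where it was at the start of the episode above 0.03 m).
It also fails if it takes over 58 s, if anything falls off the work surface, if the arm or the gripper's body presses on something with over 40 N, if the wrist force passes 120 N, or if a joint passes its speed limit or range.

## Working session

There is one attempt and no reset: what is moved stays moved. The work goes in short steps, Python scripts to look and compute and a tool call to move; the robot and the scene stay as the last step left them, time stands still between calls to the robot, and variables do not carry over. Pictures are saved under pics/ and viewed, at most 10 in all, crops included, and the job is handed in when it is done.

Besides the shell and the picture viewer there is one more tool, called after "Call:" as name(argument=value, ...) on one line, values as JSON. move_arm: Moves the arm, as the interface text tells. Its arguments: {"type":"object","properties":{"offset":{"type":"array","items":{"type":"array","items":{"type":"number"}}},"twist":{"type":"array","items":{"type":"array","items":{"type":"number"}}},"grip":{"type":"array","items":{"type":"number"}},"force":{"type":"number"}},"required":["offset","twist","grip"]}

```bash
ls; mkdir -p pics; cat > h.py <<'E'
import numpy as np, cv2
from scipy.spatial.transform import Rotation as R
from workcell import bot, viewer, finder
def Rm(a):
    a=np.array(a,float)
    if a.shape==(3,3): return a
    if a.size==4: return R.from_quat(a).as_matrix()
    return R.from_euler('xyz',a,degrees=True).as_matrix()
def ray(p,uv):
    f=p['color'].shape[0]/2/np.tan(np.radians(p['vfov'])/2)
    d=np.array([(uv[0]-p['cx'])/f,(uv[1]-p['cy'])/f,1.])
    return np.array(p['position']),Rm(p['attitude'])@d
def atz(p,uv,z):
    o,d=ray(p,uv); return o+d*(z-o[2])/d[2]
def atdepth(p,uv):
    u,v=int(round(uv[0])),int(round(uv[1])); o,d=ray(p,uv); return o+d*p['depth'][v,u]
def save(p,name,crop=None,s=1):
    im=p['color'][:,:,::-1]
    if crop: x0,y0,x1,y1=crop; im=im[y0:y1,x0:x1]
    cv2.imwrite('pics/'+name,cv2.resize(im,None,fx=s,fy=s,interpolation=cv2.INTER_CUBIC))
E
python3 - <<'E'
from h import *
np.set_printoptions(precision=4,suppress=True)
ps={n:viewer.camera(n) for n in('scene','top')}
for n,p in ps.items():
    print(n,p['vfov'],p['cx'],p['cy'],p['position'],p['attitude'])
    for t,z in (('hub_mid',.0385),('slide',0),('rails_start',.008),('gate_edge',.056),('stop',0),('can',0),('bearing',0),('wrench',0)):
        for r in finder.pinpoint(p,t)[:4]:
            print(t,round(r['p'],2),np.round(r['position'],1),atz(p,r['position'],z))
im=np.vstack([ps['scene']['color'],ps['top']['color']])
save({'color':im},'a.png',s=0.78)
print(bot.get_obs())
E
```

```text
pics
scene 56.65482170280584 254.46187416005807 193.7690715972852 [1.2403 0.3911 0.6988] [-126.8401    0.2137  117.697 ]
hub_mid 0.91 [177.3 169.2] [ 0.4585 -0.3193  0.0385]
hub_mid 0.86 [188.5 149.7] [ 0.3323 -0.3646  0.0385]
hub_mid 0.69 [146.  163.7] [ 0.4804 -0.4384  0.0385]
hub_mid 0.59 [217.2 159.1] [ 0.34   -0.2339  0.0385]
slide 0.65 [252.1 234.7] [0.5902 0.0393 0.    ]
rails_start 0.66 [233.3 216.4] [ 0.5538 -0.0434  0.008 ]
gate_edge 0.91 [250.2 227.3] [0.6194 0.0496 0.056 ]
gate_edge 0.36 [252.9 235.3] [0.6433 0.0704 0.056 ]
gate_edge 0.35 [346.2 194.5] [0.3583 0.236  0.056 ]
stop 0.91 [323.3 271.3] [0.6254 0.2623 0.    ]
can 0.58 [129.7 212.4] [ 0.676  -0.3399  0.    ]
can 0.25 [247.6 226.6] [0.5661 0.0117 0.    ]
bearing 0.86 [343.3 194. ] [0.2832 0.2133 0.    ]
wrench 0.86 [399.3 232.1] [0.3868 0.4072 0.    ]
top 49.52395756781364 251.87649536002328 196.29108129323927 [ 0.443  -0.0104  1.1188] [-177.3125   -1.4307  -88.8819]
hub_mid 0.93 [357.8 211.8] [ 0.4594 -0.3137  0.0385]
hub_mid 0.91 [332.9 257.6] [ 0.3394 -0.2496  0.0385]
hub_mid 0.73 [378.3 261.9] [ 0.3303 -0.36
[... 203 characters left out ...]
 0.0338 0.056 ]
stop 0.89 [140.3 150.4] [0.6133 0.265  0.    ]
can 0.61 [366.6 135.9] [ 0.6675 -0.3471  0.    ]
bearing 0.7 [149.3 272.4] [0.2884 0.2309 0.    ]
wrench 0.55 [ 86.2 227.6] [0.4037 0.4011 0.    ]
{'time': 0.9, 'q': array([-76.3759,   4.9781,  10.0766,  95.0996,  -0.0009,  89.9998]), 'qd': array([ 0.0118,  0.1815, -0.0138,  0.0006,  0.0247, -0.0848]), 'joint_efforts': array([  0.0036, -52.0097,  46.4856,   0.0016,  -0.0001,  -0.    ]), 'ee_pos': array([ 0.1295, -0.5345,  0.2533]), 'tcp_rot': array([-179.9989,    0.0009,   13.6243]), 'wrist_force': array([ 0.2002, -0.3121,  0.4429]), 'torque': array([ 0.0437, -0.0047, -0.0251]), 'grasp_force': 0.0, 'opening': 0.08539191581355896}
```

View pics/a.png

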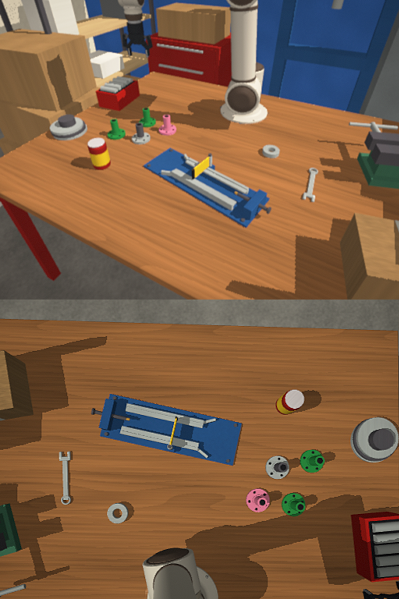

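```bash
python3 - <<'E'
from h import *
p=viewer.camera('top'); q=viewer.camera('scene')
a=cv2.resize(p['color'][160:300,310:420],(440,560),interpolation=cv2.INTER_CUBIC)
b=cv2.resize(q['color'][120:220,120:240],(360,300),interpolation=cv2.INTER_CUBIC)
im=np.zeros((560,800,3),np.uint8); im[:,:440]=a; im[:300,440:]=b
save({'color':im},'b.png')
E
```

```text
(no output)
```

View pics/b.png

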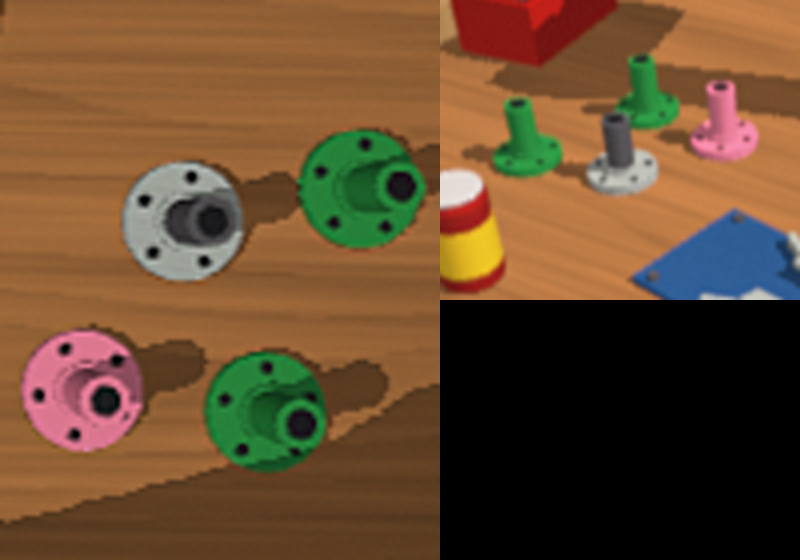

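The candidates in the top view are grey (357,212), green (399,207), green (377,262) and pink (331,257). The crop shows only the one at (357,212) in grey steel with a dark spigot, so that is the hub. Next I'll measure the hub and slide precisely.

```bash
cat > m.py <<'E'
from h import *
np.set_printoptions(precision=4,suppress=True)
def cloud(p):
    f=192/np.tan(np.radians(p['vfov'])/2)
    v,u=np.mgrid[:384,:512]
    d=np.stack([(u-p['cx'])/f,(v-p['cy'])/f,np.ones_like(u,float)],-1)*p['depth'][...,None]
    return d@Rm(p['attitude']).T+np.array(p['position'])
if __name__=='__main__':
  for n in('top','scene'):
    p=viewer.camera(n); P=cloud(p); hsv=cv2.cvtColor(p['color'],cv2.COLOR_RGB2HSV)
    near=(np.hypot(P[...,0]-.459,P[...,1]+.316)<.05)&(p['depth']>0)
    t=P[near&(P[...,2]>.07)]; fl=P[near&(P[...,2]>.005)&(P[...,2]<.02)]
    if len(fl)>5:print(n,'top',len(t),t.mean(0) if len(t) else '', 'flange minCircle',cv2.minEnclosingCircle(fl[:,:2].astype(np.float32)), fl[:,2].mean())
    box=(P[...,0]>.4)&(P[...,0]<.75)&(P[...,1]>-.25)&(P[...,1]<.35)&(p['depth']>0)
    blue=box&(abs(hsv[...,0].astype(int)-108)<12)&(hsv[...,1]>120)
    pl=P[blue&(P[...,2]<.016)&(P[...,2]>0.001)]
    print('plate z',np.median(pl[:,2]),cv2.minAreaRect((pl[:,:2]*1000).astype(np.float32)))
    c,s,a=cv2.minAreaRect((pl[:,:2]*1000).astype(np.float32))
    a=np.radians(a if s[0]>s[1] else a+90); ux=np.array([np.cos(a),np.sin(a)])
    if ux[1]<0: ux=-ux
    uy=np.array([-ux[1],ux[0]]); o=np.array(c)/1000-ux*.0125
    print('yaw',np.degrees(np.arctan2(ux[1],ux[0])),'origin',o,s)
    L=(P[...,:2]-o)@np.stack([ux,uy],1); z=P[...,2]
    r=box&(z>.024)&(z<.034)&(abs(L[...,1])<.07)&(hsv[...,1]<80)
    for sg in(1,-1):
        m=r&(L[...,1]*sg>0)&(L[...,0]>-.08)&(L[...,0]<.17); q=L[m]; 
        if len(q)>20: print('rail',sg,len(q),'y pct',np.percentile(q[:,1],[2,50,98]),'slope deg',np.degrees(np.polyfit(q[:,0],q[:,1],1)[0]),'x',q[:,0].min(),q[:,0].max())
    b=box&(abs(L[...,1])<.008)&(L[...,0]>.05)&(L[...,0]<.21)&(z>.028)&(z<.048); q=L[b]
    if len(q): print('plunger x pct',np.percentile(q[:,0],[0,5,50]),len(q),q[:,1].mean(), z[b].max())
    st=L[box&(z>.045)&(z<.06)&(L[...,0]>.19)&blue]; 
    if len(st): print('stop',st.mean(0),st.min(0),st.max(0))
    y=box&(abs(hsv[...,0].astype(int)-27)<6)&(hsv[...,1]>150)&(z>.03); print('gate',L[y].min(0),L[y].max(0))
E
python3 m.py
```

```text
top top 128 [ 0.4511 -0.3137  0.0751] flange minCircle ((0.45869946479797363, -0.31482404470443726), 0.046965472400188446) 0.011125273802164439
plate z 0.006887240053873089 ((574.4195556640625, 52.101348876953125), (462.82769775390625, 149.6119842529297), 78.60333251953125)
yaw 78.60333251953126 origin [0.5719 0.0398] (462.82769775390625, 149.6119842529297)
rail 1 846 y pct [0.0278 0.0404 0.053 ] slope deg -0.04732588151973587 x -0.07980654405971288 0.16976806811495992
rail -1 883 y pct [-0.0505 -0.0381 -0.0252] slope deg 0.1598937296248954 x -0.07975068629679566 0.16976866072614546
plunger x pct [0.1532 0.1569 0.1822] 96 0.0017859930287601746 0.04607675203294348
stop [0.2269 0.0013] [ 0.213  -0.0486] [0.2419 0.0512]
gate [-0.002  -0.0317] [0.0032 0.0541]
scene top 52 [ 0.4558 -0.3124  0.0763] flange minCircle ((0.4550446569919586, -0.3144932687282562), 0.04071574658155441) 0.01242208762990524
plate z 0.008267228226187306 ((579.1451416015625, 53.38597106933594), (463.94110107421875, 148.06468200683594), 78.60961151123047)
yaw 78.60961151123047 origin [0.5767 0.0411] (463.94110107421875, 148.06468200683594)
rail 1 581 y pct [0.0282 0.0417 0.0558] slope deg -0.11382186783262456 x -0.07928708203340769 0.16949598136363678
rail -1 705 y pct [-0.0498 -0.0402 -0.0229] slope deg 0.08057637366717335 x -0.07978950781522831 0.169795069802958
plunger x pct [0.153  0.1562 0.182 ] 93 0.000431434419814837 0.043757634443576277
stop [ 0.2283 -0.0045] [ 0.2122 -0.0483] [0.2423 0.0479]
gate [-0.0039 -0.0291] [0.0035 0.0565]
```

Call:
move_arm(offset=[[4.6,-1.72,0],[4.6,-1.72,0],[4.6,-1.72,0],[4.6,-1.72,0],[4.6,-1.72,0]], twist=[[0,0,0],[0,0,0],[0,0,0],[0,0,0],[0,0,0]], grip=[1,1,1,1,1])

```text
time: 1.6
ee_pos: [0.3341, -0.3954, 0.2535]
tcp_rot: [180.0, -0.0, 13.6]
wrist_force: [1.1, -0.2, 0.5]
opening: 0.0855
grasp_force: 0.0
```

Call:
move_arm(offset=[[4.6,-1.72,0],[4.6,-1.72,0],[4.6,-1.72,0],[0,0,0],[0,0,0]], twist=[[0,0,0],[0,0,0],[0,0,0],[0,0,-0.14],[0,0,-0.14]], grip=[1,1,1,1,1])

```text
time: 2.1
ee_pos: [0.4561, -0.3128, 0.2529]
tcp_rot: [-180.0, 0.0, 30.2]
wrist_force: [-0.5, -0.2, -0.3]
opening: 0.0854
grasp_force: 0.0
```

Call:
move_arm(offset=[[0,0,0],[0,0,0],[0,0,0],[0,0,0],[0,0,0]], twist=[[0,0,-0.14],[0,0,-0.14],[0,0,-0.14],[0,0,-0.14],[0,0,-0.14]], grip=[1,1,1,1,1])

```text
time: 2.6
ee_pos: [0.4548, -0.3141, 0.2533]
tcp_rot: [180.0, -0.0, 70.1]
wrist_force: [0.0, -0.2, -0.8]
opening: 0.0856
grasp_force: 0.0
```

Call:
move_arm(offset=[[0,0,2],[0,0,3],[0,0,3],[0,0,0],[0,0,0]], twist=[[0,0,-0.14],[0,0,-0.014],[0,0,0],[0,0,0],[0,0,0]], grip=[1,1,1,1,1])

```text
time: 3.1
ee_pos: [0.4547, -0.314, 0.1738]
tcp_rot: [-180.0, -0.0, 78.6]
wrist_force: [0.0, 0.3, 1.3]
opening: 0.0854
grasp_force: 0.0
```

Call:
move_arm(offset=[[0,0,4],[0,0,4],[0,0,2.5],[0,0,0.6],[0,0,0]], twist=[[0,0,0],[0,0,0],[0,0,0],[0,0,0],[0,0,0]], grip=[1,1,1,1,1])

```text
time: 3.6
ee_pos: [0.4552, -0.3144, 0.0635]
tcp_rot: [180.0, 0.0, 78.6]
wrist_force: [0.4, -0.2, -0.4]
opening: 0.0854
grasp_force: 0.0
```

Call:
move_arm(offset=[[0,0,0],[0,0,0],[0,0,0],[0,0,0],[0,0,0]], twist=[[0,0,0],[0,0,0],[0,0,0],[0,0,0],[0,0,0]], grip=[0.6,0.45,0.3,0.2,0.1], force=40)

```text
time: 4.1
ee_pos: [0.4547, -0.3143, 0.0634]
tcp_rot: [180.0, 0.0, 78.6]
wrist_force: [-4.3, 0.3, 6.7]
opening: 0.0311
grasp_force: 39.2
```

Call:
move_arm(offset=[[0,0,0],[0,0,0],[0,0,0],[0,0,0],[0,0,0]], twist=[[0,0,0],[0,0,0],[0,0,0],[0,0,0],[0,0,0]], grip=[0,0,0,0,0], force=60)

```text
time: 4.6
ee_pos: [0.4547, -0.3143, 0.0635]
tcp_rot: [180.0, 0.0, 78.6]
wrist_force: [-3.8, 1.3, 7.1]
opening: 0.0308
grasp_force: 58.7
```

Call:
move_arm(offset=[[0,0,-2],[0,0,-3],[0,0,-2],[0,0,0],[0,0,0]], twist=[[0,0,0],[0,0,0],[0,0,0],[0,0,0],[0,0,0]], grip=[0,0,0,0,0])

```text
time: 5.1
ee_pos: [0.4546, -0.314, 0.1313]
tcp_rot: [-180.0, -0.0, 78.6]
wrist_force: [-0.6, -0.0, -5.9]
opening: 0.0305
grasp_force: 60.9
```

```bash
python3 - <<'E'
from m import *
t=bot.get_obs()['ee_pos'];print(t)
for n in('top','scene'):
    p=viewer.camera(n); P=cloud(p)
    print(n,[(round(r['p'],2),np.round(r['position']),atz(p,r['position'],t[2]-.0245+.0015)) for r in finder.pinpoint(p,'hub_mid')[:4]])
    near=(np.hypot(P[...,0]-t[0],P[...,1]-t[1])<.055)&(P[...,2]>.06)&(P[...,2]<.088)
    q=P[near]; print(len(q), cv2.minEnclosingCircle((q[:,:2]*1000).astype(np.float32)) if len(q) else 0, q.mean(0) if len(q) else 0)
    save(p,n+'_c.png',(150,60,470,300) if n=='top' else (60,60,380,300),2.4)
E
```

```text
[ 0.4546 -0.314   0.1313]
top [(0.77, array([334., 259.]), array([ 0.343 , -0.2371,  0.1083])), (0.73, array([365., 211.]), array([ 0.4597, -0.3126,  0.1083])), (0.67, array([379., 265.]), array([ 0.3294, -0.3467,  0.1083]))]
394 ((454.2685546875, -312.9327392578125), 39.55707550048828) [ 0.4555 -0.2965  0.0786]
scene [(0.82, array([147., 161.]), array([ 0.5459, -0.3584,  0.1083])), (0.76, array([187., 149.]), array([ 0.4279, -0.2927,  0.1083])), (0.64, array([214., 158.]), array([ 0.4309, -0.1811,  0.1083])), (0.63, array([178., 150.]), array([ 0.4479, -0.3142,  0.1083]))]
250 ((457.65631103515625, -313.1575012207031), 41.447181701660156) [ 0.4665 -0.305   0.0781]
```

View pics/scene_c.png

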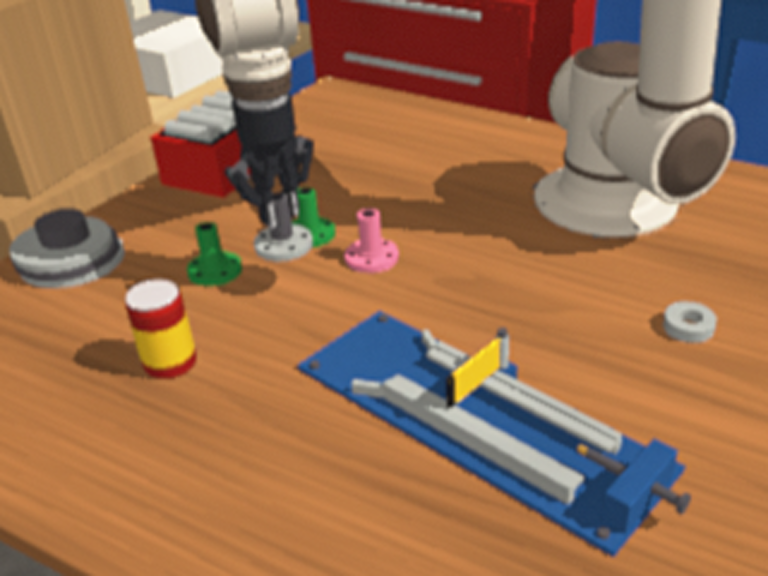

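Call:
move_arm(offset=[[4,0.9,0],[4,0.9,0],[4,0.9,0],[4,0.9,0],[3.5,0.9,0]], twist=[[0,0,0],[0,0,0],[0,0,0],[0,0,0],[0,0,0]], grip=[0,0,0,0,0])

```text
time: 5.8
ee_pos: [0.5376, -0.1299, 0.1314]
tcp_rot: [-179.9, -0.0, 78.6]
wrist_force: [0.2, -1.2, -6.4]
opening: 0.0308
grasp_force: 60.6
```

Call:
move_arm(offset=[[0,0,2],[0,0,2],[0,0,1.5],[0,0,0],[0,0,0]], twist=[[0,0,0],[0,0,0],[0,0,0],[0,0,0],[0,0,0]], grip=[0,0,0,0,0])

```text
time: 6.3
ee_pos: [0.5372, -0.1321, 0.0772]
tcp_rot: [-180.0, -0.0, 78.6]
wrist_force: [0.2, -0.2, -5.1]
opening: 0.0306
grasp_force: 60.5
```

```bash
python3 - <<'E'
from m import *
from scipy.optimize import least_squares
t=bot.get_obs()['ee_pos'];print(t)
a=np.radians(78.6); ux=np.array([np.cos(a),np.sin(a)]); uy=np.array([-ux[1],ux[0]]); o=np.array([.5715,.040])
L=lambda P:(P[...,:2]-o)@np.stack([ux,uy],1)
print('tcp slide',L(t))
for n in('top','scene'):
    p=viewer.camera(n); P=cloud(p); hsv=cv2.cvtColor(p['color'],cv2.COLOR_RGB2HSV); l=L(P); z=P[...,2]; c=L(t)
    ok=(p['depth']>0)&(hsv[...,1]<90)
    f=ok&(np.hypot(*(l-c).transpose(2,0,1))<.047)&(z>.018)&(z<.035)
    q=l[f]*1000; print(n,len(q),'flange circ',cv2.minEnclosingCircle(q.astype(np.float32)),np.percentile(q,[1,99],axis=0),z[f].mean())
    for x0 in(-.08,.02,.1):
        m=ok&(z>.025)&(z<.033)&(l[...,0]>x0)&(l[...,0]<x0+.07)
        q=l[...,1][m]
        # lip inner edges
        A=q[(q>0)&(q<.065)];B=q[(q<0)&(q>-.065)]; print('lips',np.percentile(A,[2,98]),np.percentile(B,[2,98]),'mid',(np.median(A)+np.median(B))/2,(np.percentile(A,2)+np.percentile(B,98))/2)
    save(p,n+'_d.png',(120,100,360,280) if n=='top' else (150,130,390,310),3.2)
E
```

```text
[ 0.5372 -0.1321  0.0772]
tcp slide [-0.1755 -0.0004]
top 64 flange circ ((-149.6165008544922, 2.626331329345703), 26.546648025512695) [[-151.5951  -23.5532]
 [-137.1706   27.9549]] 0.02487478065604686
lips [0.0272 0.0522] [-0.051  -0.0258] mid 0.0005469399351212892 0.0007219904049149961
lips [0.0273 0.0525] [-0.0504 -0.0257] mid 0.0007376366965894804 0.000806173626126944
lips [0.0274 0.0526] [-0.0504 -0.0254] mid 0.0003244867178440157 0.0009676149345335117
scene 293 flange circ ((-175.33738708496094, -2.008688449859619), 41.51615524291992) [[-211.9321  -42.1357]
 [-136.2533   34.6167]] 0.026454181970060563
lips [0.0233 0.0494] [-0.0546 -0.0279] mid -0.0030000976116403635 -0.002292316030732886
lips [0.0224 0.0508] [-0.0546 -0.0277] mid -0.0025909079183788486 -0.0026769930417270913
lips [0.024  0.0511] [-0.0545 -0.0277] mid -0.0023756871667339925 -0.0018689443582548555
```

View pics/top_d.png

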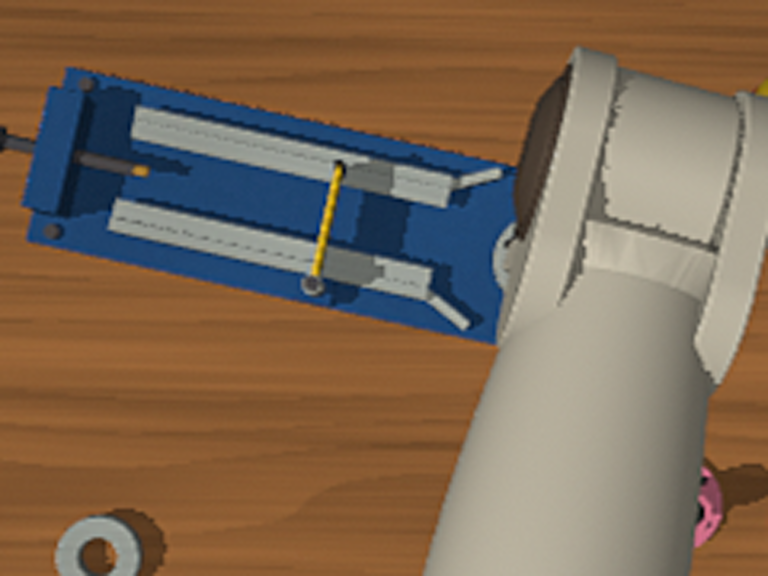

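View pics/scene_d.png

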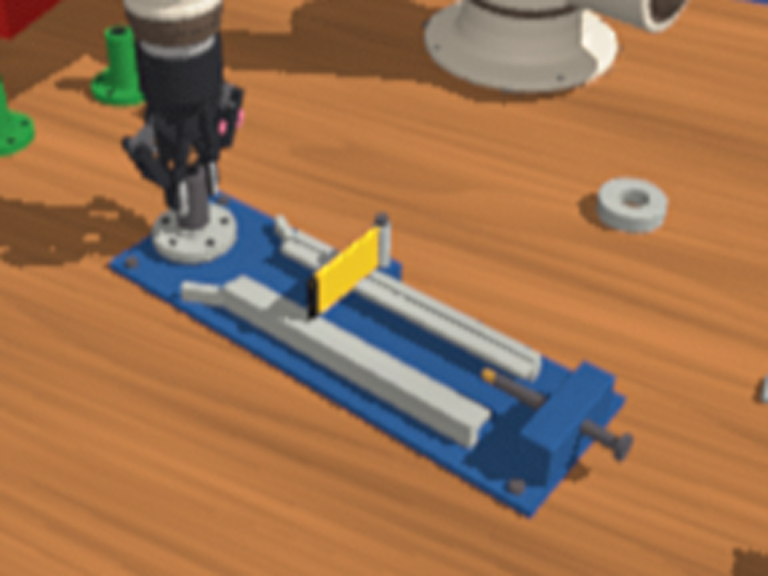

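Call:
move_arm(offset=[[0,-0.05,0.25],[0,0,0.1],[0,0,0.05],[0,0,0.03],[0,0,0]], twist=[[0,0,0],[0,0,0],[0,0,0],[0,0,0],[0,0,0]], grip=[0,0,0,0,0])

```text
time: 6.9
ee_pos: [0.537, -0.1318, 0.073]
tcp_rot: [180.0, 0.0, 78.6]
wrist_force: [0.4, 0.0, -6.4]
opening: 0.0305
grasp_force: 60.5
```

Call:
move_arm(offset=[[0,0,0.03],[0,0,0.03],[0,0,0.02],[0,0,0],[0,0,0]], twist=[[0,0,0],[0,0,0],[0,0,0],[0,0,0],[0,0,0]], grip=[0,0,0,0,0])

```text
time: 7.4
ee_pos: [0.537, -0.1318, 0.0722]
tcp_rot: [-180.0, 0.0, 78.6]
wrist_force: [-0.4, 0.2, -5.5]
opening: 0.0307
grasp_force: 60.5
```

Call:
move_arm(offset=[[0,0,0.02],[0,0,0.02],[0,0,0.02],[0,0,0],[0,0,0]], twist=[[0,0,0],[0,0,0],[0,0,0],[0,0,0],[0,0,0]], grip=[0,0,0,0,0])

```text
time: 7.9
ee_pos: [0.537, -0.1318, 0.0716]
tcp_rot: [180.0, 0.0, 78.6]
wrist_force: [0.9, 0.9, -5.9]
opening: 0.0309
grasp_force: 60.5
```

Call:
move_arm(offset=[[0,0,0.02],[0,0,0],[0,0,0],[0,0,0],[0,0,0]], twist=[[0,0,0],[0,0,0],[0,0,0],[0,0,0],[0,0,0]], grip=[0,0,0,0,0])

```text
time: 8.4
ee_pos: [0.537, -0.1317, 0.0715]
tcp_rot: [180.0, -0.0, 78.6]
wrist_force: [-1.4, 0.9, -2.6]
opening: 0.0306
grasp_force: 60.6
```

Call:
move_arm(offset=[[1,0,0],[1.5,0,0],[1.5,0,0],[1,0,0],[0.5,0,0]], twist=[[0,0,0],[0,0,0],[0,0,0],[0,0,0],[0,0,0]], grip=[0,0,0,0,0])

```text
time: 8.9
ee_pos: [0.5482, -0.0764, 0.0715]
tcp_rot: [180.0, 0.0, 78.7]
wrist_force: [-2.2, -6.0, 4.0]
opening: 0.0305
grasp_force: 61.4
```

Call:
move_arm(offset=[[0.4,0,0],[0.4,0,0],[0.4,0,0],[0.4,0,0],[0.4,0,0]], twist=[[0,0,0],[0,0,0],[0,0,0],[0,0,0],[0,0,0]], grip=[0,0,0,0,0])

```text
time: 9.4
ee_pos: [0.5519, -0.0582, 0.0715]
tcp_rot: [180.0, 0.0, 78.6]
wrist_force: [-1.9, -5.7, 6.8]
opening: 0.0308
grasp_force: 61.7
```

Call:
move_arm(offset=[[0.4,0,-0.01],[0.4,0,-0.01],[0.4,0,0],[0.4,0,0],[0.4,0,0]], twist=[[0,0,0],[0,0,0],[0,0,0],[0,0,0],[0,0,0]], grip=[0,0,0,0,0])

```text
time: 9.9
ee_pos: [0.5558, -0.0383, 0.0715]
tcp_rot: [-180.0, 0.0, 78.6]
wrist_force: [-1.6, -5.6, 4.3]
opening: 0.0305
grasp_force: 61.6
```

Call:
move_arm(offset=[[0.4,0,0],[0.4,0,0],[0.4,0,0],[0.4,0,0],[0.4,0,0]], twist=[[0,0,0],[0,0,0],[0,0,0],[0,0,0],[0,0,0]], grip=[0,0,0,0,0])

```text
time: 10.4
ee_pos: [0.5597, -0.0187, 0.0716]
tcp_rot: [-180.0, 0.0, 78.6]
wrist_force: [-2.2, -7.3, 4.9]
opening: 0.0306
grasp_force: 61.5
```

Call:
move_arm(offset=[[0.5,0,-0.01],[0.5,0,0],[0.5,0,0],[0.5,0,0],[0.5,0,0]], twist=[[0,0,0],[0,0,0],[0,0,0],[0,0,0],[0,0,0]], grip=[0,0,0,0,0])

```text
time: 10.9
ee_pos: [0.5646, 0.006, 0.0715]
tcp_rot: [-180.0, -0.0, 78.6]
wrist_force: [-0.3, -0.4, -4.4]
opening: 0.0305
grasp_force: 61.1
```

Call:
move_arm(offset=[[0.5,0,0],[0.5,0,0],[0.5,0,0],[0.5,0,0],[0.5,0,0]], twist=[[0,0,0],[0,0,0],[0,0,0],[0,0,0],[0,0,0]], grip=[0,0,0,0,0])

```text
time: 11.4
ee_pos: [0.5695, 0.0303, 0.0715]
tcp_rot: [-180.0, 0.0, 78.6]
wrist_force: [-0.6, -1.9, -4.5]
opening: 0.0306
grasp_force: 61.1
```

Call:
move_arm(offset=[[0.5,0,0],[0.5,0,0],[0.5,0,0],[0.5,0,0],[0.5,0,0]], twist=[[0,0,0],[0,0,0],[0,0,0],[0,0,0],[0,0,0]], grip=[0,0,0,0,0])

```text
time: 11.9
ee_pos: [0.5746, 0.0548, 0.0716]
tcp_rot: [-180.0, 0.0, 78.6]
wrist_force: [-1.4, -3.8, -6.1]
opening: 0.0305
grasp_force: 62.4
```

Call:
move_arm(offset=[[0.5,0,0.01],[0.5,0,0],[0.5,0,0],[0.5,0,0],[0.5,0,0]], twist=[[0,0,0],[0,0,0],[0,0,0],[0,0,0],[0,0,0]], grip=[0,0,0,0,0])

```text
time: 12.4
ee_pos: [0.5797, 0.0794, 0.0717]
tcp_rot: [180.0, -0.0, 78.6]
wrist_force: [-0.0, -3.2, -5.2]
opening: 0.0306
grasp_force: 62.4
```

```bash
python3 - <<'E'
from m import *
p=viewer.camera('scene'); save(p,'e.png',(170,130,370,290),3.5)
E
```

```text
(no output)
```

View pics/e.png

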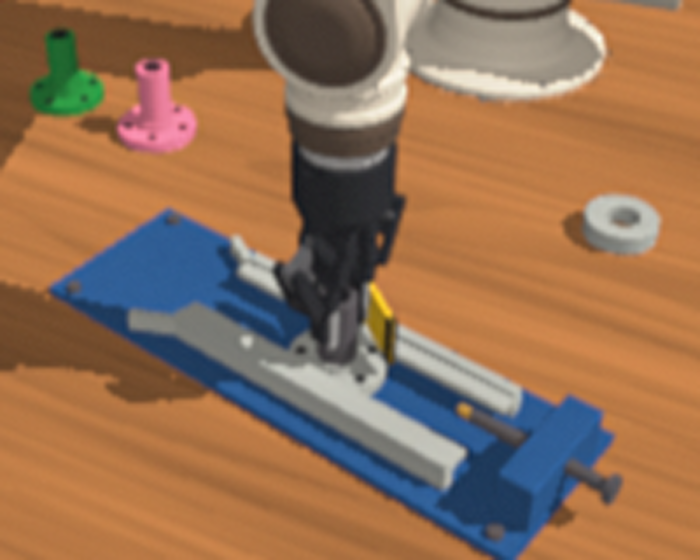

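Call:
move_arm(offset=[[0.5,0,0.01],[0.5,0,0],[0.5,0,0],[0.5,0,0],[0.5,0,0]], twist=[[0,0,0],[0,0,0],[0,0,0],[0,0,0],[0,0,0]], grip=[0,0,0,0,0])

```text
time: 12.95
ee_pos: [0.5845, 0.104, 0.0715]
tcp_rot: [180.0, -0.0, 78.6]
wrist_force: [1.2, -2.9, -5.5]
opening: 0.0305
grasp_force: 62.2
```

Call:
move_arm(offset=[[0.5,0,0.01],[0.5,0,0],[0.5,0,0],[0.5,0,0],[0.5,0,0]], twist=[[0,0,0],[0,0,0],[0,0,0],[0,0,0],[0,0,0]], grip=[0,0,0,0,0])

```text
time: 13.45
ee_pos: [0.5895, 0.1285, 0.0715]
tcp_rot: [180.0, -0.0, 78.6]
wrist_force: [1.9, 0.1, -5.4]
opening: 0.0309
grasp_force: 62.2
```

Call:
move_arm(offset=[[0.5,0,0.01],[0.5,0,0],[0.5,0,0],[0.4,0,0],[0.3,0,0]], twist=[[0,0,0],[0,0,0],[0,0,0],[0,0,0],[0,0,0]], grip=[0,0,0,0,0])

```text
time: 13.95
ee_pos: [0.5938, 0.1499, 0.0716]
tcp_rot: [180.0, 0.0, 78.6]
wrist_force: [0.6, 0.0, -3.5]
opening: 0.0306
grasp_force: 61.3
```

```bash
python3 - <<'E'
from m import *
t=bot.get_obs()['ee_pos'];print(t)
p=viewer.camera('scene'); save(p,'f.png',(230,170,350,270),6)
E
```

```text
[0.5938 0.1499 0.0716]
```

View pics/f.png

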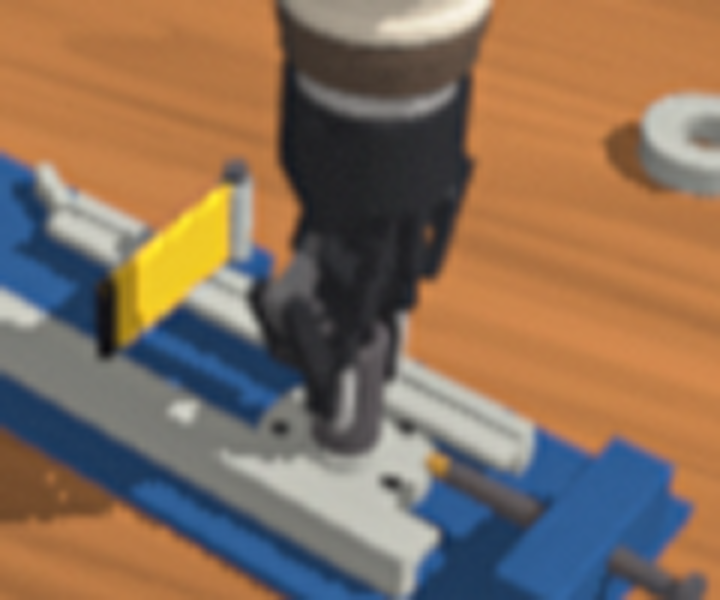

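Call:
move_arm(offset=[[0.3,0,0.01],[0.3,0,0],[0.3,0,0],[0.3,0,0],[0.2,0,0]], twist=[[0,0,0],[0,0,0],[0,0,0],[0,0,0],[0,0,0]], grip=[0,0,0,0,0])

```text
time: 14.5
ee_pos: [0.5967, 0.1633, 0.0716]
tcp_rot: [180.0, 0.0, 78.6]
wrist_force: [-1.8, -5.7, -0.4]
opening: 0.0312
grasp_force: 61.7
```

Call:
move_arm(offset=[[0.05,0,0],[0.05,0,0],[0.05,0,0],[0.05,0,0],[0.05,0,0]], twist=[[0,0,0],[0,0,0],[0,0,0],[0,0,0],[0,0,0]], grip=[0,0,0,0,0])

```text
time: 15.0
ee_pos: [0.597, 0.1655, 0.0715]
tcp_rot: [180.0, 0.0, 78.6]
wrist_force: [1.1, -3.2, 4.0]
opening: 0.0309
grasp_force: 61.6
```

Call:
move_arm(offset=[[0.05,0,0],[0.05,0,0],[0.05,0,0],[0.05,0,0],[0.05,0,0]], twist=[[0,0,0],[0,0,0],[0,0,0],[0,0,0],[0,0,0]], grip=[0,0,0,0,0])

```text
time: 15.5
ee_pos: [0.5975, 0.168, 0.0715]
tcp_rot: [180.0, 0.0, 78.6]
wrist_force: [-1.8, -6.6, 7.9]
opening: 0.0305
grasp_force: 61.8
```

Call:
move_arm(offset=[[0.05,0,-0.01],[0.05,0,0],[0.05,0,0],[0.05,0,0],[0.05,0,0]], twist=[[0,0,0],[0,0,0],[0,0,0],[0,0,0],[0,0,0]], grip=[0,0,0,0,0])

```text
time: 16.0
ee_pos: [0.5979, 0.1705, 0.0715]
tcp_rot: [180.0, 0.0, 78.6]
wrist_force: [-1.2, -7.7, 8.2]
opening: 0.0308
grasp_force: 61.8
```

Call:
move_arm(offset=[[0.04,0,-0.01],[0.04,0,-0.01],[0.04,0,0],[0.04,0,0],[0.04,0,0]], twist=[[0,0,0],[0,0,0],[0,0,0],[0,0,0],[0,0,0]], grip=[0,0,0,0,0])

```text
time: 16.5
ee_pos: [0.5983, 0.1725, 0.0715]
tcp_rot: [180.0, 0.0, 78.6]
wrist_force: [-2.4, -7.0, 3.4]
opening: 0.0305
grasp_force: 61.8
```

Call:
move_arm(offset=[[0.03,0,0],[0.03,0,0],[0.03,0,0],[0,0,0],[0,0,0]], twist=[[0,0,0],[0,0,0],[0,0,0],[0,0,0],[0,0,0]], grip=[0,0,0,0,0])

```text
time: 17.0
ee_pos: [0.5985, 0.1735, 0.0715]
tcp_rot: [-180.0, 0.0, 78.6]
wrist_force: [-1.9, -5.3, 3.2]
opening: 0.0306
grasp_force: 61.7
```

Call:
move_arm(offset=[[0.03,0,0],[0.03,0,0],[0.03,0,0],[0.03,0,0],[0.03,0,0]], twist=[[0,0,0],[0,0,0],[0,0,0],[0,0,0],[0,0,0]], grip=[0,0,0,0,0])

```text
time: 17.5
ee_pos: [0.5988, 0.1749, 0.0715]
tcp_rot: [-180.0, 0.0, 78.6]
wrist_force: [-2.2, -5.8, 5.9]
opening: 0.0306
grasp_force: 61.7
```

Not touching yet (6 N is drag).

Call:
move_arm(offset=[[0.03,0,0],[0.03,0,0],[0.03,0,0],[0.03,0,0],[0.03,0,0]], twist=[[0,0,0],[0,0,0],[0,0,0],[0,0,0],[0,0,0]], grip=[0,0,0,0,0])

```text
time: 18.0
ee_pos: [0.5991, 0.1763, 0.0715]
tcp_rot: [180.0, 0.0, 78.6]
wrist_force: [-1.6, -6.6, 5.0]
opening: 0.0305
grasp_force: 61.7
```

Call:
move_arm(offset=[[0.03,0,-0.01],[0.03,0,0],[0.03,0,0],[0.03,0,0],[0.03,0,0]], twist=[[0,0,0],[0,0,0],[0,0,0],[0,0,0],[0,0,0]], grip=[0,0,0,0,0])

```text
time: 18.5
ee_pos: [0.5993, 0.1772, 0.0716]
tcp_rot: [180.0, 0.1, 78.6]
wrist_force: [-3.1, -8.5, 4.8]
opening: 0.0307
grasp_force: 61.7
```

Call:
move_arm(offset=[[0.02,0,0],[0.02,0,0],[0.02,0,0],[0.02,0,0],[0,0,0]], twist=[[0,0,0],[0,0,0],[0,0,0],[0,0,0],[0,0,0]], grip=[0,0,0,0,0])

```text
time: 19.0
ee_pos: [0.5993, 0.1775, 0.0717]
tcp_rot: [-180.0, 0.1, 78.5]
wrist_force: [-2.6, -10.9, 5.9]
opening: 0.0308
grasp_force: 61.7
```

Call:
move_arm(offset=[[0.02,0,0],[0.02,0,0],[0.02,0,0],[0,0,0],[0,0,0]], twist=[[0,0,0],[0,0,0],[0,0,0],[0,0,0],[0,0,0]], grip=[0,0,0,0,0])

```text
time: 19.5
ee_pos: [0.5994, 0.1778, 0.0718]
tcp_rot: [-180.0, 0.2, 78.5]
wrist_force: [-2.8, -12.5, 7.4]
opening: 0.0311
grasp_force: 61.8
```

Call:
move_arm(offset=[[0.02,0,0],[0.02,0,0],[0,0,0],[0,0,0],[0,0,0]], twist=[[0,0,0],[0,0,0],[0,0,0],[0,0,0],[0,0,0]], grip=[0,0,0,0,0])

```text
time: 20.0
ee_pos: [0.5994, 0.1779, 0.0718]
tcp_rot: [180.0, 0.2, 78.5]
wrist_force: [-4.8, -13.6, 7.4]
opening: 0.0305
grasp_force: 61.9
```

Call:
move_arm(offset=[[0,0,0],[0,0,0],[0,0,0],[0,0,0],[0,0,0]], twist=[[0,0,0],[0,0,0],[0,0,0],[0,0,0],[0,0,0]], grip=[0,0,0,0,0], force=20)

```text
time: 20.5
ee_pos: [0.5994, 0.1779, 0.0718]
tcp_rot: [-180.0, 0.2, 78.5]
wrist_force: [-3.5, -13.5, 6.4]
opening: 0.0306
grasp_force: 61.9
```

Call:
move_arm(offset=[[0,0,0],[0,0,0],[0,0,0],[0,0,0],[0,0,0]], twist=[[0,0,0],[0,0,0],[0,0,0],[0,0,0],[0,0,0]], grip=[0.42,0.5,0.6,0.7,0.8])

```text
time: 21.0
ee_pos: [0.5997, 0.18, 0.0715]
tcp_rot: [-180.0, -0.0, 78.6]
wrist_force: [0.1, 0.1, 0.6]
opening: 0.068
grasp_force: 0.0
```

Call:
move_arm(offset=[[0,0,0],[0,0,0],[0,0,0],[0,0,-0.5],[0,0,-1.5]], twist=[[0,0,0],[0,0,0],[0,0,0],[0,0,0],[0,0,0]], grip=[0.9,0.9,0.9,0.9,0.9])

```text
time: 21.5
ee_pos: [0.599, 0.1794, 0.0909]
tcp_rot: [-179.9, 0.1, 78.6]
wrist_force: [-0.4, 0.1, -0.5]
opening: 0.077
grasp_force: 0.0
```

Call:
move_arm(offset=[[0,0,-3],[0,0,-4],[0,0,-4],[0,0,-3],[0,0,0]], twist=[[0,0,0],[0,0,0],[0,0,0],[0,0,0],[0,0,0]], grip=[0.9,0.9,0.9,0.9,0.9])

```text
time: 22.0
ee_pos: [0.601, 0.18, 0.2384]
tcp_rot: [179.6, -0.2, 78.6]
wrist_force: [1.4, 0.1, -0.4]
opening: 0.0765
grasp_force: 0.0
```

```bash
python3 - <<'E'
from m import *
p=viewer.camera('scene'); save(p,'g.png',(230,170,350,270),6)
E
```

```text
(no output)
```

View pics/g.png

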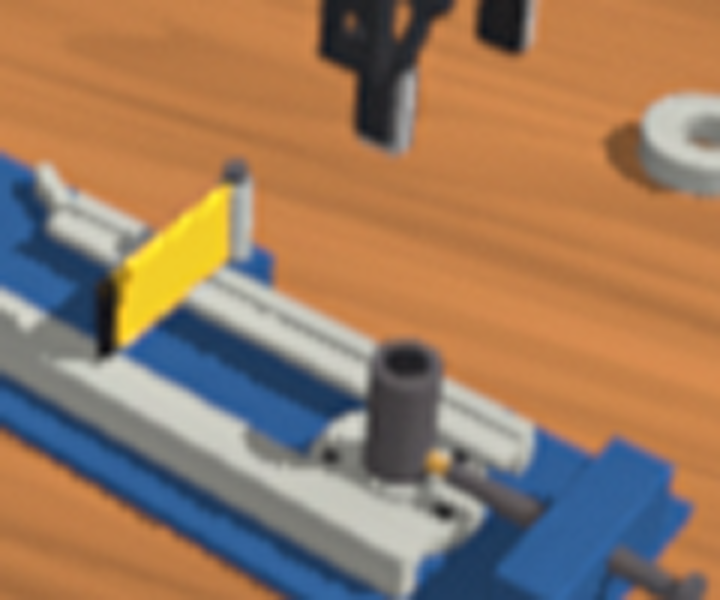

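The hub stands upright against the brass tip (437,463), the gate is shut, and the hand is clear, so I'm handing in.

Call:
move_arm(offset=[[0,0,0],[0,0,0],[0,0,0],[0,0,0],[0,0,0]], twist=[[0,0,0],[0,0,0],[0,0,0],[0,0,0],[0,0,0]], grip=[0.9,0.9,0.9,0.9,0.9])

```text
time: 22.55
ee_pos: [0.5996, 0.1796, 0.2311]
tcp_rot: [-180.0, 0.0, 78.6]
wrist_force: [-0.7, 0.1, -0.0]
opening: 0.0771
grasp_force: 0.0
```

```bash
python3 -c "
from h import *
print(bot.job_done())"
```

```text
the job is handed in; nothing more can be done
None
```

I handed the job in at about 22.6 s, and the hand-in returned no verdict: the hub stands upright against the plunger, pressed to an estimated 8 N over the sliding drag, with the gate shut behind it, the hand clear and the can, bearing and wrench not touched.

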